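Load and close the sample cell and fit its temperature probe

ROBOT

A 6-joint arm with a two-finger parallel gripper is mounted at the origin on the work surface. World frame = base frame: x ahead of the robot, y to its left, z up, the work surface at z = 0. Lengths are in mm, angles in rad, forces in N, time in s.
With the tool pointing down it reaches from about 275 to 750 mm from the base axis. Payload 10.2 kg.
Tool frame: the origin (TCP) lies between the finger pads; the fingertips stand 17 mm ahead of it and the grasp point (between the pads) lies 2 mm behind it (tips_ahead is the distance from the TCP to the fingertips, in mm); z points along the fingers, y is the line along which they close (so a half turn about z gives the same grasp; the last joint's range is limited). The gripper opens to 85 mm and grips with 20 to 120 N. Pads are 22 mm wide; open, the fingers measure 114 mm over their backs; the gripper's body (76 mm by 85 mm) begins 54 mm behind the grasp point. The pads swing forward as they close: fully open they stand 13 mm farther back than shut.
Start: joints at [-1.39, 0.313, 1.498, -0, 1.331, -0.223], TCP at [206.269, -482.788, 248.294] pointing down, gripper open.
Joint ranges: [-2.94, 2.94], [-0.97, 2.17], [0.19, 2.56], [-1.23, 4.37], [0.02, 3.11], [-2.88, 2.88]. Speed limits (rad/s): [2.39, 2.39, 3.01, 3.14, 3.14, 3.14].

INTERFACE

Orientations are given as a unit quaternion [w, x, y, z].
In Python, from rig import sense, capture, finish_job, boxes_of, tips_ahead gives the robot as it stands.
- The arm moves only by the tool drive_tool, never from a script. Its argument "commands" is text: rows parted by semicolons, each of 7 numbers parted by spaces: the shift along the world's x, y, z in units of 0.1 m (1.0 is 0.1 m), then the turn, a rotation vector about the world's x, y, z in units of pi/4 rad (1.0 is pi/4 rad), then the opening in per cent of the stroke, from 0 (shut) to 100 (fully open). A call has 1 to 20 rows; each row shifts and turns the commanded pose from where the row before left it; what a row does not reach is not made up. A row lasts 1/12 s, in which the tool goes at most 41.7 mm and 7.16 degrees, less where a joint would pass 70% of its speed; a pose out of reach is approached as far as the arm can. A call with a number of a shift or a turn outside -1 to 1 is refused whole. A call with a gripper value outside its range is refused whole. The fingers move at their own pace and stop on an object; "force" is the grip in N (left out, the last holds). Time passes only in rows, so rows that do not move let the fingers close. It gives the time, the measured TCP pose, the force, the opening and the grip force at its end, in the units of the state.
- sense(): the state, without advancing time (a new reading comes with each control period).
- capture(name): name is "side" or "top"; returns a dict with "pixels" (420x560x3 uint8, blue, green, red), "fov_y" (degrees; the focal length in pixels is half the picture's height over the tangent of half this angle, whatever the lens; pixels are square), "cx", "cy" (the principal point, pixels), "position" and "attitude" of the camera in the world. Camera axes: x right, y down, z forward; pixel columns grow to the right and rows downward; lengths in mm; the calibration is good to about 2 mm. A picture is of the moment at which its call begins. There is no depth.
- finish_job(): hands the job in; it is judged then, once.
Trained networks look in a picture, given as the dict that the camera call returned (one of the last four; its "shot" number tells which), for a name from the list of things; names that differ only in an ending like _2 or _b are one class to them, and where a whole thing is asked for, a point or a joint stands for the part that bears it (a point fixed in the world has none). Each returns a list of dicts, best first, with "confidence" (0 to 1); they miss things now and then, are a little off and sometimes report something else, mostly with a low value. They report only what shows in the picture. A call takes as long as a camera call.
- boxes_of(picture, name): "position" ([column, row] in pixels, amid what is visible of it).
The state is a dict: "time_s": time; "joints": joint angles; "dq": joint speeds; "tau": joint torques, N m; "eef_pos": TCP position; "ee_rot": TCP orientation; "force": force on the tool from outside, world axes, zero at the start; "wrist_torque": the same for the moment, N m; "grip_width": opening from 0.0 (shut) to 1.0 (fully open); "grip_force": force on a finger pad.
Only numpy, scipy, OpenCV 4.12 (cv2) and the standard library are available. Lean on these libraries where they do the work, as an engineer would, in place of code of your own. Each camera call takes 0.05 s, during which the arm holds its last target. There are 200 camera calls.

TASK

Get the laser sample cell on the carrier plate ready for a temperature run: stand the sample mount that is loose on the bench, face up, in the cell's pocket, then put the window cover on and press it straight down until all three clips have snapped under the cell's rim. Also take the slim probe logger from the dock and push its stem fully home in the cell's slanted probe port. Leave the other things on the bench where they are.

Things in the scene. Friction and masses are not known exactly. Their poses are not given: they have to be found in the camera images.
- mount_center (a point): Centre (half-way up) of the sample mount: a dark resin disc, diameter 30 mm, 24 mm high, about 35 g, with a round rock section in its upper face (it already stands face up on the bare bench, apart from the five mounts in the white tray). z is its axis, up.
- cell_pocket (a point): Centre of the pocket's floor inside the open round sample cell, 22 mm above the bench: where the middle of the mount's underside belongs. The pocket is a steel collar, inner diameter 33 mm, outer 42 mm, 6 mm high, on the cell's flat floor; the rim is 30 mm above this floor, so lower the mount held by its upper part (fingertips at least 8 mm above its underside). z up.
- cell_rim (a point): Centre of the top of the cell's rim, 52 mm above the bench, on the cell's upright axis (z up; -x points to the side with the probe port). The bore has diameter 100 mm; the rim is a flange of outer diameter 120 mm, 5 mm thick, over a narrower body of diameter 110 mm. Fixed.
- cell: The cell with its carrier: origin on the bench under the cell's axis, axes as cell_rim. The fixed blue carrier plate is 12 mm thick and reaches from x = -134 to 80 mm and y = -105 to 105 mm, with a black pull handle along either side (y = +-92 mm, x from -65 to 45 mm, top 50 mm above the bench).
- cover_grip (a point): Grip point of the loose aluminium window cover: on its axis, half-way up the round window bezel on top of it (bezel diameter 48 mm, 18 mm high, foot 9 mm below this point; grip it across). Cover plate diameter 124 mm, 6 mm thick, over a locating spigot of diameter 97 mm, 16 mm deep, that enters the bore. It stands on its spigot, this point 31 mm above the bench. z is its axis, up. About 0.3 kg.
- cover_seat (a point): Middle of the cover plate's underside, 15 mm below cover_grip: meets cell_rim when home. Axes as the cover's: three sprung steel clip arms hang at its edge at 0, 120, 240 degrees about z from +x, 14 mm wide, radius 63 mm. Their hooks meet the rim about 11 mm above home; snapping takes 10 to 20 N in all. Any turn about z fits the cell: the arms pass over the port's neck.
- clip1 (a joint): Outward swing of the clip arm at 0 degrees, rad: 0 hanging straight (free, or snapped under the rim), about 0.14 while its hook rides over the rim. Its spring pulls it to 0.
- clip2 (a joint): As clip1, for the clip arm at 120 degrees.
- clip3 (a joint): As clip1, for the clip arm at 240 degrees.
- logger_grip (a point): Middle of the housing of the slim probe logger: a steel cylinder, diameter 20 mm, 46 mm long (the stubby one beside it in the dock is 30 mm wide), with a thin rigid stem, diameter 5 mm, 34 mm long, round-nosed, below it. z is its axis, from stem to housing (up as it stands in the dock, 65 mm above the bench). Housing's lower shoulder 23 mm below this point, stem's tip 57 mm below. About 70 g.
- logger_shoulder (a point): The middle of the housing's lower shoulder, where the stem begins (23 mm below logger_grip). z as for logger_grip. It meets port_mouth when the probe is home.
- port_mouth (a point): Middle of the mouth of the probe port on the cell's side: a round steel boss, outer diameter 24 mm, with a hole of diameter 6.5 mm, 37 mm deep, countersunk to 14.5 mm over the first 4 mm. z points out of the hole along its axis, which leans 35 degrees from vertical, away from the cell; y is level. 54 mm above the bench, 98 mm from the cell's axis.
- dock: Grey dock, a fixed block 48 mm (x) by 118 mm (y), 42 mm high, origin in the middle of its underside, z up, with two upright holes (diameter 8 mm, 37 mm deep) at y = +35 and -35 mm, where the slim and the stubby logger stand, either way round, housing on the dock's top.
- stub_logger: The stubby probe logger that stays in the dock: steel housing of diameter 30 mm, 30 mm long, on a stem like the slim one's. Origin at the stem's tip, z up its axis.
- jar: Small brown glass jar with white lid, diameter 44 mm, 70 mm high, loose. Origin under its middle. Not needed.
- phone: Black phone lying flat, 150 by 74 by 9 mm, loose. Origin under its middle. Not needed.
- tweezers: Dark steel tweezers lying flat, 130 mm long (x), 10 mm high, loose. Origin on the bench under their middle. Not needed.
- driver: Screwdriver with black handle lying flat, 160 mm long (x), loose. Origin on the bench under its middle. Not needed.

How it is judged (in metres and radians):
On the way, in this order (a step that is already met when the one before it is completed fails the run):
1. the mount stands in the cell's pocket (horizontal distance between mount_center and cell_pocket below 0.004 m and z of mount_center in the frame of cell_pocket between 0.01 and 0.0138 m and angle between mount_center's own z axis and vertical below 0.08 rad), for 0.2 s.
2. the cover is snapped on over the mount (all of step 1 and horizontal distance between cover_seat and cell_rim below 0.004 m and z of cover_seat in the frame of cell_rim between -0.002 and 0.002 m and angle between cover_seat's own z axis and vertical below 0.04 rad and value of joint each of clip1, clip2, clip3 below 0.06 rad), for 0.2 s.
At the end, for the whole second after the job is handed in: Mount upright on the pocket's floor, within 4 mm of its middle; cover home on the rim within 2 mm (4 mm in plan), level, all three clips under 0.06 rad; slim logger in the slanted port, shoulder within 3 mm of the mouth, axis within 5.5 degrees of the port's; all at rest (all of step 2 and z of logger_shoulder in the frame of port_mouth between -0.002 and 0.003 m and angle between the z axis of logger_shoulder and the z axis of port_mouth, either way round below 0.1 rad and x of logger_shoulder in the frame of port_mouth between -0.003 and 0.003 m and y of logger_shoulder in the frame of port_mouth between -0.003 and 0.003 m and linear speed of each of mount, cover, logger below 0.02 m/s); the robot touches nothing.
It fails at once if the stubby logger is moved more than 25 mm (distance of stub_logger from where it was at the start of the episode above 0.025 m).
It fails at once if the jar is moved more than 25 mm (distance of jar from where it was at the start of the episode above 0.025 m).
It fails at once if the phone is moved more than 25 mm (distance of phone from where it was at the start of the episode above 0.025 m).
It fails at once if the tweezers is moved more than 25 mm (distance of tweezers from where it was at the start of the episode above 0.025 m).
It fails at once if the screwdriver is moved more than 25 mm (distance of driver from where it was at the start of the episode above 0.025 m).
It also fails if it takes over 67 s, if anything falls off the work surface, if the arm or the gripper's body presses on something with over 40 N, if the wrist force passes 120 N, or if a joint passes its speed limit or range.

## Working session

There is one attempt and no reset: what is moved stays moved. The work goes in short steps, Python scripts to look and compute and a tool call to move; the robot and the scene stay as the last step left them, time stands still between calls to the robot, and variables do not carry over. Pictures are saved under pics/ and viewed, at most 10 in all, crops included, and the job is handed in when it is done.

Besides the shell and the picture viewer there is one more tool, called after "Emit:" in YAML: its name, and indented under it one key for each argument. drive_tool: Moves the arm, as the interface text tells. Shifts and turns lie within -1 to 1; 1 stands for 0.1 m of shift or pi/4 rad of turn. Its arguments: {"type":"object","properties":{"commands":{"type":"string"},"force":{"type":"number"}},"required":["commands"]}

```bash
ls; mkdir -p pics; cat > h.py <<'E'
import numpy as np, cv2
from rig import *
from scipy.spatial.transform import Rotation as R
def cam(p):
    f=p["pixels"].shape[0]/2/np.tan(np.radians(p["fov_y"])/2)
    a=np.array(p["attitude"],float)
    M=a if a.shape==(3,3) else R.from_quat(a[[1,2,3,0]]).as_matrix()
    return f,M,np.array(p["position"],float)
def ray(p,uv):
    f,M,c=cam(p); d=M@np.array([(uv[0]-p["cx"])/f,(uv[1]-p["cy"])/f,1]); return c,d/np.linalg.norm(d)
def at_z(p,uv,z):
    c,d=ray(p,uv); return c+d*(z-c[2])/d[2]
def proj(p,X):
    f,M,c=cam(p); q=(np.atleast_2d(X)-c)@M; return np.c_[p["cx"]+f*q[:,0]/q[:,2],p["cy"]+f*q[:,1]/q[:,2]]
E
python3 - <<'E'
from h import *
s=sense(); print({k:np.round(v,3) for k,v in s.items()}, tips_ahead() if callable(tips_ahead) else tips_ahead)
for n in("top","side"):
    p=capture(n); cv2.imwrite(f"pics/{n}0.png",p["pixels"])
    print(n,p["fov_y"],p["cx"],p["cy"],p["position"],p["attitude"],[k for k in p])
    for t,z in (("mount_center",24),("cell",52),("cover_grip",40),("logger_grip",88),("dock",42),("stub_logger",72),("jar",70),("phone",9),("tweezers",5),("driver",12)):
        for b in boxes_of(p,t)[:3]: print(t,np.round(b["position"],1),round(b["confidence"],2),np.round(at_z(p,b["position"],z)[:2],0))
E
```

```text
pics
{'time_s': np.float64(0.0), 'joints': array([-1.39 ,  0.313,  1.498,  0.   ,  1.331, -0.223]), 'dq': array([-0.001, -0.   , -0.   , -0.001,  0.001, -0.001]), 'tau': array([-3.0000e-03, -4.1227e+01, -2.5974e+01, -0.0000e+00,  4.0000e-03,
        0.0000e+00]), 'eef_pos': array([ 206.231, -482.528,  247.73 ]), 'ee_rot': array([-0.001,  0.98 ,  0.201,  0.   ]), 'force': array([ 0.346,  0.942, -0.014]), 'wrist_torque': array([-0.012, -0.012, -0.005]), 'grip_force': np.float64(0.0), 'grip_width': np.float64(0.998)} 17.0
top 43.22367783947139 277.8665763774012 207.75624617323933 [ 237.61717798  -28.21737362 1661.34807135] [ 0.08068548 -0.69487731  0.71033691 -0.07782574] ['pixels', 'fov_y', 'cx', 'cy', 'position', 'attitude', 'shot']
mount_center [273.6 231.8] 0.53 [535. -11.]
mount_center [187.8 210.8] 0.39 [608. 260.]
cell [270.7 230.3] 0.83 [535.  -2.]
cover_grip [162.5 264. ] 0.89 [439. 332.]
cover_grip [274.1 225.6] 0.33 [551. -13.]
dock [369.9 247.2] 0.92 [ 477. -306.]
stub_logger [356.9 156. ] 0.68 [ 762. -278.]
jar [344.7 198.9] 0.65 [ 625. -233.]
phone [215.2 166. ] 0.73 [759. 176.]
tweezers [417.  222.1] 0.5 [ 559. -467.]
driver [355.1 159.3] 0.67 [ 771. -280.]
driver [273.  230.5] 0.17 [541.  -9.]
side 51.43200366871369 283.0063888507858 204.1707409202129 [  378.04567223 -1003.42266187   728.43032472] [-0.47235443  0.87418876 -0.10392915  0.04329009] ['pixels', 'fov_y', 'cx', 'cy', 'position', 'attitude', 'shot']
cell [262.6 225. ] 0.92 [518. -82.]
cell [218.9 170.6] 0.73 [436. 245.]
cell [321.4 264.2] 0.44 [ 622. -269.]
cover_grip [215.7 168.4] 0.66 [428. 285.]
dock [269.2 312.2] 0.77 [ 476. -375.]
stub_logger [273.9 298.5] 0.73 [ 489. -368.]
jar [323.5 265.1] 0.82 [ 619. -293.]
tweezers [291.4 360.9] 0.74 [ 499. -475.]
driver [384.6 274.4] 0.55 [ 771. -298.]
driver [264.4 223.8] 0.46 [532. -23.]
```

View pics/top0.png

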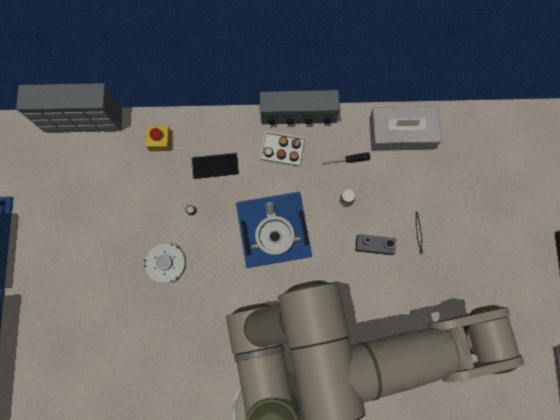

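View pics/side0.png

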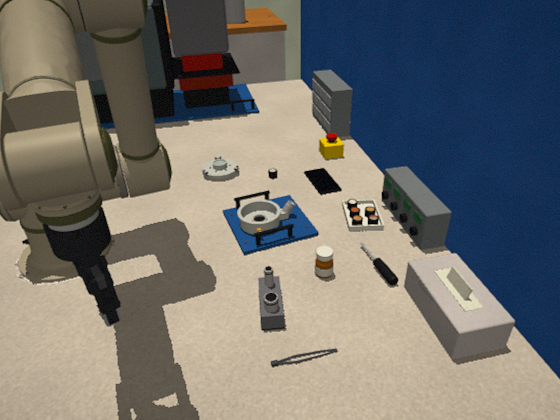

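The top view shows the cell at about (274,236), with its port at (270,209). The mount is at (190,210), the cover at (164,263), the dock at (376,244), the slim logger at (367,240) and the stubby logger at (390,243). Next I'll look at enlarged crops.

```bash
python3 - <<'E'
from h import *
def crop(im,x,y,w,h,s): return cv2.resize(im[y:y+h,x:x+w],None,fx=s,fy=s,interpolation=cv2.INTER_CUBIC)
t=cv2.imread("pics/top0.png"); s=cv2.imread("pics/side0.png")
m=np.zeros((600,800,3),np.uint8)
m[:300,:400]=crop(t,225,185,100,75,4); m[:300,400:]=crop(t,130,195,100,75,4)
m[300:,:400]=crop(s,220,185,100,75,4); m[300:,400:]=np.hstack([crop(t,350,220,50,75,4),crop(s,245,255,50,75,4)])
m=np.clip(m.astype(float)*1.6,0,255).astype(np.uint8)
cv2.imwrite("pics/m1.png",m)
E
```

```text
(no output)
```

View pics/m1.png

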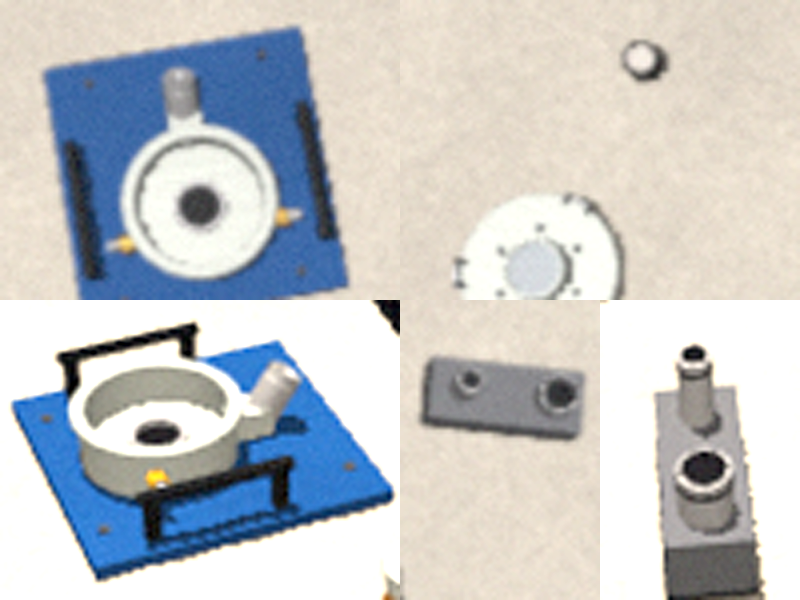

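The crops show the cell with its port toward the image top (world +x), the pocket at (275,236), the mount with a pale top, the cover's bezel and the dock's slim logger. I'll refine each by fitting circles to the edges in both cameras.

```bash
cat >> h.py <<'E'
A=np.linspace(0,2*np.pi,180,endpoint=False); C=np.c_[np.cos(A),np.sin(A),0*A]
def circ(p,c,r,z,span=16,step=.5,sign=0,d=1.2):
    """xy of a level circle: signed (inside-outside) brightness step along its projection"""
    g=cv2.GaussianBlur(cv2.cvtColor(p["pixels"],cv2.COLOR_BGR2GRAY).astype(np.float32),(0,0),.6)
    X0=np.array([c[0],c[1],z]); pc=proj(p,X0)[0]; P=proj(p,X0+r*C)
    k=np.arange(-span,span+step,step); best=(-1,)
    for dx in k:
        for dy in k:
            o=X0+[dx,dy,0]; P=proj(p,o+r*C); q=proj(p,o+(r+.5)*C)-P; q/=np.linalg.norm(q,axis=1)[:,None]
            a=P-d*q; b=P+d*q
            v=cv2.remap(g,np.r_[a,b][None,:,0].astype(np.float32),np.r_[a,b][None,:,1].astype(np.float32),cv2.INTER_LINEAR)[0]
            e=v[:180]-v[180:]; e=np.clip(e,-60,60)
            s=abs(e.mean()) if sign==0 else sign*e.mean()
            if s>best[0]: best=(s,o[0],o[1])
    return np.round(best,1)
E
python3 - <<'E'
from h import *
pt=capture("top"); ps=capture("side")
cell=at_z(pt,(275,235),52); mt=at_z(pt,(190,210),24); cv=at_z(pt,(164.5,262.5),40); sl=at_z(pt,(366.5,239.5),88); st=at_z(pt,(389.5,243),72)
for n,c,r,z,sg in (("rim",cell,60,52,1),("bore",cell,50,52,-1),("collar_o",cell,21,28,0),("collar_i",cell,16.5,28,-1),("mount",mt,15,24,0),("mountfoot",mt,15,0,-1),("cover",cv,62,22,1),("bezel",cv,24,40,0),("slim",sl,10,88,0),("stub",st,15,72,0)):
    print(n,*[circ(p,c,r,z,12 if n!="x" else 8,1,sg) for p in(pt,ps)])
im=pt["pixels"].astype(int); 
for p,nm in((pt,"top"),(ps,"side")):
    hsv=cv2.cvtColor(p["pixels"],cv2.COLOR_BGR2HSV); m=cv2.inRange(hsv,(100,120,40),(125,255,255))
    n,l,s,ce=cv2.connectedComponentsWithStats(m)
    seed=(295,200) if nm=="top" else (285,208)
    k=l[seed[1],seed[0]]; print(nm,"blue area",s[k])
    ct=max(cv2.findContours((l==k).astype(np.uint8),0,1)[0],key=cv2.contourArea)[:,0]
    W=np.array([at_z(p,u,12)[:2] for u in ct],np.float32); b=cv2.minAreaRect(W); print(np.round(b[0],1),np.round(b[1],1),round(b[2],2),np.round(cv2.boxPoints(b),0).tolist())
for uv in ((456/4+0,0),): pass
# dock corners (top, z=42) and port mouth hand picks
for u,v in ((428,357),(584,372),(579,438),(424,424)): print("dock",np.round(at_z(pt,(350+(u-400)/4,220+(v-300)/4),42)[:2],1))
E
```

```text
rim [ 55.6 522.6 -12. ] [ 45.7 517.6 -12. ]
bore [ 19.8 521.6 -12. ] [ 47.2 518.6 -12. ]
collar_o [ 44.2 519.6 -14. ] [ 52.1 519.6 -13. ]
collar_i [ 60.  519.6 -13. ] [ 60.  516.6 -16. ]
mount [ 29.6 607.8 245.9] [ 33.6 607.8 240.9]
mountfoot [ 29.6 612.8 248.9] [ 56.4 614.8 264.9]
cover [ 26.2 446.7 332. ] [ 16.8 436.7 328. ]
bezel [ 25.2 443.7 324. ] [ 12.3 443.7 314. ]
slim [  24.4  498.5 -293.5] [  54.3  492.5 -289.5]
stub [  34.8  488.8 -365. ] [  28.2  489.8 -362. ]
top blue area [ 237  193   74   74 2448]
[546.5  -9.1] [209.1 204. ] 8.57 [[428.0, 76.0], [458.0, -125.0], [665.0, -94.0], [635.0, 107.0]]
side blue area [     0      0    560    420 176578]
[ 580.1 2407. ] [2726.3 6157. ] 15.79 [[-1569.0, 4998.0], [106.0, -926.0], [2730.0, -184.0], [1054.0, 5740.0]]
dock [ 518.  -268.7]
dock [ 503.6 -388.4]
dock [ 452.5 -380.9]
dock [ 465.9 -262.8]
```

Cell axis is about (520,-13), with the port direction at +8.5° in the world, so port_mouth is about (617,1.5,54). The plate centre agrees with that. I'm heading for the mount at about (608,243).

Emit:
drive_tool:
  commands: ".2 .36 -.05 0 0 0 100;.2 .36 -.05 0 0 0 100;.2 .36 -.05 0 0 0 100;.2 .36 -.05 0 0 0 100;.2 .36 -.05 0 0 0 100;.2 .36 -.05 0 0 0 100;.2 .36 -.05 0 0 0 100;.2 .36 -.05 0 0 0 100;.2 .36 -.05 0 0 0 100;.2 .36 -.05 0 0 0 100;.2 .36 -.05 0 0 0 80;.2 .36 -.05 0 0 0 60;.2 .36 -.05 0 0 0 60;.2 .36 -.05 0 0 0 60;.2 .36 -.05 0 0 0 60;.2 .36 -.05 0 0 0 60;.2 .36 -.05 0 0 0 60;.2 .36 -.05 0 0 0 60;.2 .36 -.05 0 0 0 60;.2 .36 -.05 0 0 0 60"
  force: 30

```text
time_s: 2.87
eef_pos: [606.8, 239.3, 148.0]
ee_rot: [0.0, 0.98, 0.201, 0.0]
force: [0.7, -1.4, 0.6]
grip_width: 0.598
grip_force: 0.0
```

```bash
python3 - <<'E'
from h import *
s=sense(); print({k:np.round(s[k],3) for k in("joints","eef_pos","ee_rot","grip_width","force")}, callable(tips_ahead) and tips_ahead())
# dock: slim fine fits
pt=capture("top"); ps=capture("side")
for n,c,r,z in(("slim",(496,-292),10,88),("stub",(489,-363),15,72),("cover",(443,328),62,22),("bezel",(443,322),24,40)):
    print(n,*[circ(p,c,r,z,8,.5,d=.8) for p in(pt,ps)])
b=np.vstack([ps["pixels"][110:230,160:320]]); cv2.imwrite("pics/a.png",cv2.resize(np.vstack([pt["pixels"][190:290,130:230],]),None,fx=6,fy=6,interpolation=cv2.INTER_CUBIC))
E
```

```text
{'joints': array([ 0.196,  0.676,  1.202, -0.   ,  1.264,  1.363]), 'eef_pos': array([606.816, 239.334, 147.981]), 'ee_rot': array([0.   , 0.98 , 0.201, 0.   ]), 'grip_width': np.float64(0.598), 'force': array([ 0.696, -1.424,  0.599])} False
slim [  18.4  499.  -293.5] [  34.8  490.5 -300. ]
stub [  25.7  489.  -365.5] [  20.8  489.  -361.5]
cover [  7.  449.  328.5] [ 14.9 439.  330. ]
bezel [  6.2 435.  330. ] [  8.7 435.5 328. ]
```

View pics/a.png

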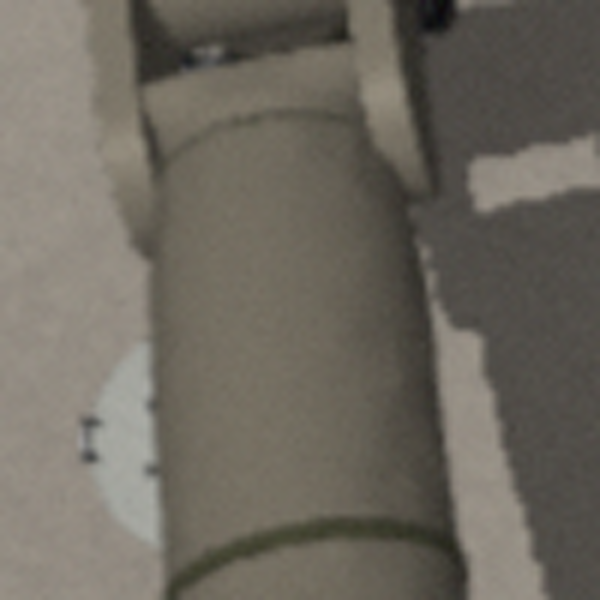

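The arm now hides the mount in the top view, and the cover sits at lower left. I'll descend and squeeze the mount.

Emit:
drive_tool:
  commands: ".01 .04 -.3 0 0 0 80;0 0 -.3 0 0 0 80;0 0 -.3 0 0 0 80;0 0 -.18 0 0 0 80;0 0 -.1 0 0 0 80;0 0 0 0 0 0 20;0 0 0 0 0 0 20;0 0 0 0 0 0 20;0 0 0 0 0 0 20;0 0 0 0 0 0 20;0 0 0 0 0 0 20"
  force: 25

```text
time_s: 3.88
eef_pos: [608.2, 241.3, 32.3]
ee_rot: [0.0, 0.98, 0.201, 0.002]
force: [-1.7, -1.2, 7.0]
grip_width: 0.336
grip_force: 24.7
```

Emit:
drive_tool:
  commands: "0 0 0 0 0 0 60;0 0 0 0 0 .154 60;0 0 0 0 0 .154 60;0 0 0 0 0 .154 60;0 0 0 0 0 .154 60;0 0 0 0 0 .154 60;0 0 0 0 0 .154 60;0 0 0 0 0 .154 60;0 0 0 0 0 .154 60;0 0 0 0 0 .154 60;0 0 0 0 0 .154 60;0 0 0 0 0 .154 60;0 0 0 0 0 .154 60;0 0 0 0 0 .152 60;0 0 0 0 0 0 60"

```text
time_s: 5.13
eef_pos: [607.4, 241.2, 30.6]
ee_rot: [0.0, 0.549, 0.836, 0.0]
force: [0.1, -0.1, 0.0]
grip_width: 0.6
grip_force: 0.0
```

Emit:
drive_tool:
  commands: "0 0 0 0 0 0 20;0 0 0 0 0 0 20;0 0 0 0 0 0 20;0 0 0 0 0 0 20;0 0 0 0 0 0 20;0 0 0 0 0 0 20"

```text
time_s: 5.63
eef_pos: [607.5, 241.3, 30.7]
ee_rot: [0.0, 0.551, 0.834, 0.0]
force: [-0.4, 0.1, 5.1]
grip_width: 0.335
grip_force: 24.8
```

Emit:
drive_tool:
  commands: "0 0 .2 0 0 0 20;0 0 .35 0 0 0 20;0 0 .25 0 0 0 20;-.1 -.28 0 0 0 0 20;-.1 -.32 0 0 0 0 20;-.1 -.32 0 0 0 0 20;-.1 -.32 0 0 0 0 20;-.1 -.32 0 0 0 0 20;-.1 -.32 0 0 0 0 20;-.1 -.32 0 0 0 0 20;-.1 -.25 0 0 0 0 20;-.08 -.1 0 0 0 0 20;0 0 0 0 0 0 20;0 0 0 0 0 0 20"
  force: 40

```text
time_s: 6.8
eef_pos: [519.2, -13.4, 110.2]
ee_rot: [-0.0, 0.551, 0.834, 0.0]
force: [0.3, -0.1, -0.6]
grip_width: 0.326
grip_force: 39.6
```

```bash
python3 - <<'E'
from h import *
s=sense(); print(s["eef_pos"],s["force"],s["grip_width"])
pt=capture("top"); ps=capture("side")
print("cover",[circ(p,(440,328),r,z,10,1,sg,.8) for p in(pt,) for r,z,sg in((62,22,1),(24,40,0))], "side", [circ(ps,(440,328),r,z,10,1,0,.8) for r,z in((62,22),(24,40))])
t=s["eef_pos"]
for p in(ps,pt): print(proj(p,[[t[0],t[1],t[2]-31],[t[0],t[1],t[2]-7],[520,-13,22],[520,-13,52]]).round(1))
a=cv2.resize(ps["pixels"][165:265,205:330],None,fx=6,fy=6,interpolation=cv2.INTER_CUBIC); cv2.imwrite("pics/b.png",np.clip(a*1.3,0,255).astype(np.uint8))
E
```

```text
[519.21336429 -13.44902547 110.22756004] [ 0.3259999  -0.12627303 -0.63977852] 0.3260226617995114
cover [array([ 19.5, 446. , 332. ]), array([ 20.5, 444. , 324. ])] side [array([ 19.1, 450. , 329. ]), array([  8.9, 434. , 329. ])]
[[258.  202.4]
 [257.6 195. ]
 [259.4 219.4]
 [258.8 210.6]]
[[274.4 233.6]
 [274.3 232.2]
 [274.5 236.5]
 [274.4 234.9]]
```

View pics/b.png

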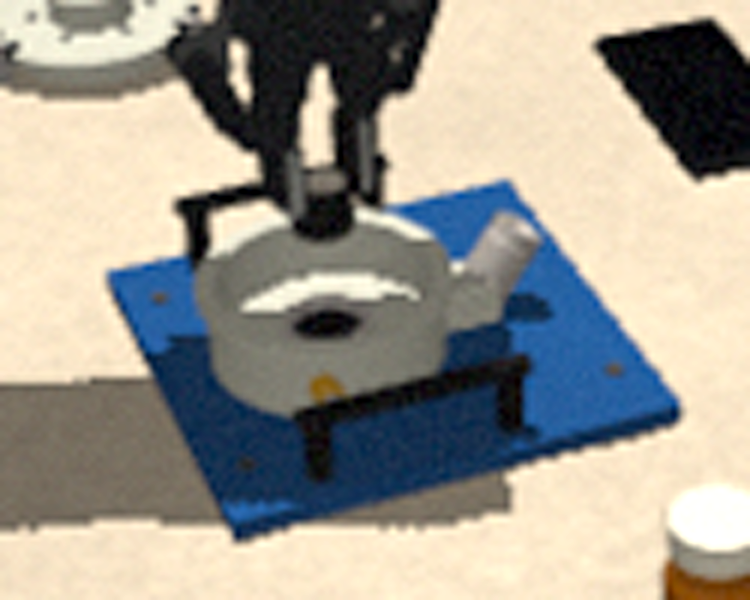

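The mount is held upright at about (259,202) in the side view, with the pocket hole below it at (259.5,219). I'll measure the camera's bias from the held mount, whose pose is known, and correct the cell fit with it.

```bash
python3 - <<'E'
from h import *
s=sense(); t=s["eef_pos"]; ps=capture("side"); pt=capture("top")
g=cv2.cvtColor(ps["pixels"],cv2.COLOR_BGR2GRAY).astype(float)
def span(row,c,th):
    r=g[row]; out=[]
    for d in(-1,1):
        u=c
        while r[u]<th: u+=d
        out.append(u-d*(r[u]-th)/(r[u]-r[u-d]))
    return np.array(out)
zs=[]
for row in range(198,206):
    try:
        a=span(row,258,75); print(row,a.round(1),a.mean().round(2))
    except Exception as e: print(row,"x")
print("axis", proj(ps,[[t[0],t[1],z] for z in(80,90,100)]).round(2).tolist())
for row in range(216,222): print(row,span(row,259,70).round(1))
col=g[:,259]; print("col259",dict(zip(range(196,226),col[196:226].astype(int))))
def half(X,r,lo): return X+r*C
print("mount bottom front pred row", proj(ps,np.array([t[0],t[1],t[2]-31])+15*C)[:,1].max())
for r,z,sg in((60,52,1),(50,52,-1),(60,47,1)):
  for d in (.8,1.2): print(r,z,circ(ps,(518,-13),r,z,6,.5,sg,d),circ(pt,(520,-13),r,z,6,.5,sg,d))
E
```

```text
198 [254.2 263.4] 258.78
199 [254.5 263.5] 259.0
200 [253.8 263.4] 258.55
201 [253.5 263.5] 258.5
202 [253.2 263.8] 258.53
203 [253.  263.3] 258.18
204 [253.8 262.5] 258.14
205 [256.3 260.1] 258.16
axis [[258.11, 202.04], [257.91, 198.96], [257.71, 195.85]]
216 [257.9 261.3]
217 [254.4 264.6]
218 [253.3 265.3]
219 [252.8 264.8]
220 [253.2 263.8]
221 [254.8 262.5]
col259 {196: np.int64(82), 197: np.int64(46), 198: np.int64(14), 199: np.int64(7), 200: np.int64(19), 201: np.int64(18), 202: np.int64(13), 203: np.int64(8), 204: np.int64(27), 205: np.int64(72), 206: np.int64(104), 207: np.int64(103), 208: np.int64(99), 209: np.int64(93), 210: np.int64(131), 211: np.int64(191), 212: np.int64(192), 213: np.int64(172), 214: np.int64(97), 215: np.int64(85), 216: np.int64(52), 217: np.int64(10), 218: np.int64(13), 219: np.int64(10), 220: np.int64(18), 221: np.int64(53), 222: np.int64(92), 223: np.int64(95), 224: np.int64(98), 225: np.int64(97)}
mount bottom front pred row 205.3072808262975
60 52 [ 11.  519.  -12.5] [  4.5 526.  -15.5]
60 52 [ 11.7 519.5 -13. ] [  6.5 526.  -15.5]
50 52 [ 21.2 518.5 -13. ] [  2.2 526.   -7. ]
50 52 [ 25.5 518.5 -12.5] [  3.2 526.   -7. ]
60 47 [  9.9 520.   -7. ] [  4.4 526.  -15. ]
60 47 [ 10.4 519.5  -7. ] [  6.3 526.  -15. ]
```

Emit:
drive_tool:
  commands: "-.005 -.005 -.15 0 0 0 20;0 0 -.2 0 0 0 20;0 0 -.1 0 0 0 20;0 0 -.05 0 0 0 20;0 0 -.04 0 0 0 20;0 0 -.03 0 0 0 20;0 0 0 0 0 0 20"

```text
time_s: 7.58
eef_pos: [518.9, -14.2, 53.3]
ee_rot: [0.0, 0.551, 0.835, 0.0]
force: [-0.7, 0.3, -0.9]
grip_width: 0.328
grip_force: 39.6
```

The mount is in the pocket without any side force. I'll feel the collar gap briefly to centre the cell estimate.

Emit:
drive_tool:
  commands: ".01 0 0 0 0 0 20;.01 0 0 0 0 0 20;.005 0 0 0 0 0 20;0 0 0 0 0 0 20"

```text
time_s: 7.92
eef_pos: [520.0, -14.1, 53.4]
ee_rot: [-0.002, 0.551, 0.835, -0.001]
force: [-8.4, -0.2, 2.9]
grip_width: 0.328
grip_force: 40.0
```

Emit:
drive_tool:
  commands: "-.02 0 0 0 0 0 20;-.02 0 0 0 0 0 20;-.01 0 0 0 0 0 20;0 0 0 0 0 0 20"

```text
time_s: 8.25
eef_pos: [516.6, -14.4, 53.7]
ee_rot: [0.001, 0.551, 0.834, 0.0]
force: [-0.3, 0.3, -0.1]
grip_width: 0.327
grip_force: 39.7
```

Emit:
drive_tool:
  commands: ".015 .01 0 0 0 0 20;.01 .01 0 0 0 0 20;0 .005 0 0 0 0 20;0 0 0 0 0 0 20"

```text
time_s: 8.58
eef_pos: [518.9, -12.0, 53.4]
ee_rot: [0.0, 0.551, 0.835, -0.0]
force: [-0.6, -2.2, 1.5]
grip_width: 0.329
grip_force: 39.8
```

Emit:
drive_tool:
  commands: "0 -.02 0 0 0 0 20;0 -.02 0 0 0 0 20;0 -.01 0 0 0 0 20;0 0 0 0 0 0 20"

```text
time_s: 8.92
eef_pos: [518.8, -15.9, 53.4]
ee_rot: [-0.001, 0.551, 0.834, 0.001]
force: [0.2, 7.1, 2.0]
grip_width: 0.329
grip_force: 40.1
```

Emit:
drive_tool:
  commands: "-.006 .022 0 0 0 0 20;0 0 -.006 0 0 0 20;0 0 0 0 0 0 40;0 0 0 0 0 0 46;0 0 0 0 0 0 46;0 0 .2 0 0 0 46;0 0 .3 0 0 0 46;0 0 .3 0 0 0 60;-.1 .3 .1 0 0 0 75;-.1 .35 0 0 0 0 75;-.1 .35 0 0 0 0 75;-.1 .35 0 0 0 0 75;-.1 .35 0 0 0 0 75;-.1 .35 0 0 0 0 75"

```text
time_s: 10.08
eef_pos: [457.5, 191.8, 142.8]
ee_rot: [0.0, 0.551, 0.834, 0.0]
force: [0.7, -0.3, -0.6]
grip_width: 0.749
grip_force: 0.0
```

```bash
python3 - <<'E'
from h import *
s=sense(); print(s["eef_pos"],s["force"],s["joints"].round(2))
pt=capture("top"); ps=capture("side")
print("mount top z46 r15",[circ(p,(518,-14),15,46,7,.5,0,.8) for p in(pt,ps)], "rim",[circ(p,(518,-14),r,52,7,.5,sg,.8) for p in(pt,) for r,sg in((60,1),(50,-1))])
def crop(im,x,y,w,h,s): return cv2.resize(im[y:y+h,x:x+w],None,fx=s,fy=s,interpolation=cv2.INTER_CUBIC)
m=np.zeros((600,800,3),np.uint8)
m[:300,:400]=crop(pt["pixels"],225,190,100,75,4); m[:300,400:]=crop(pt["pixels"],130,225,100,75,4)
m[300:,:400]=crop(ps["pixels"],210,180,100,75,4); m[300:,400:]=crop(ps["pixels"],180,140,80,60,5)
cv2.imwrite("pics/c.png",np.clip(m*1.4,0,255).astype(np.uint8))
E
```

```text
[457.48018601 191.83234877 142.83288363] [ 0.65707103 -0.26134274 -0.6284415 ] [ 0.16  0.36  1.72 -0.    1.05 -0.24]
mount top z46 r15 [array([ 21.2, 517.5, -13.5]), array([ 27.2, 512.5, -13.5])] rim [array([ 49., 521., -13.]), array([ 17.8, 521. , -12.5])]
```

View pics/c.png

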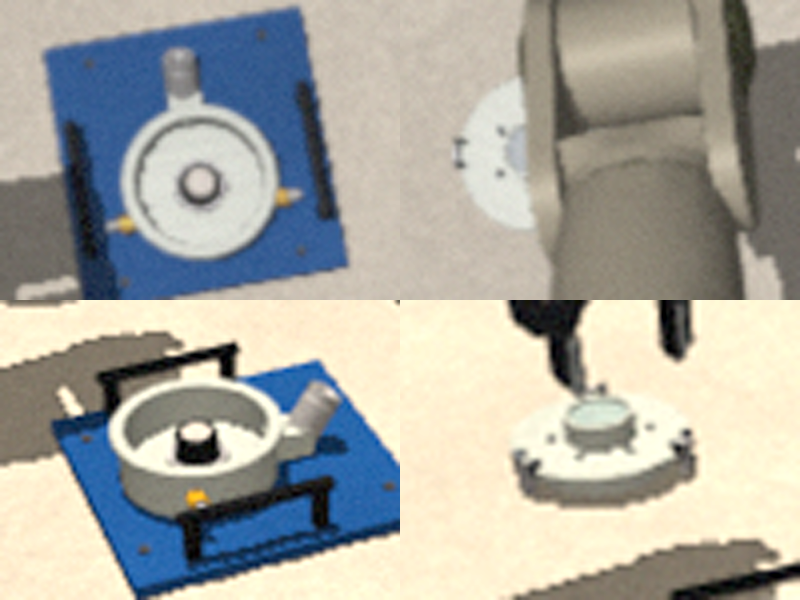

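The mount stands upright in the pocket at about (259,219). In the side view the bezel top is at about (220,162.8). I'll compute the cover's pose from both views.

```bash
python3 - <<'E'
from h import *
ps=capture("side");pt=capture("top")
print(at_z(ps,(219.9,162.4),40), at_z(ps,(220.2,166.3),22), at_z(pt,(163.6,261.5),40), "cell side", at_z(ps,(210+196.5/4-.4,180+(120)/4),52))
# cover disc from the initial top picture: bright, unsaturated blob
im=cv2.imread("pics/top0.png")[235:290,135:195]; hsv=cv2.cvtColor(im,cv2.COLOR_BGR2HSV)
m=((hsv[...,1]<28)&(hsv[...,2]>110)).astype(np.uint8); m=cv2.morphologyEx(m,cv2.MORPH_CLOSE,np.ones((5,5)))
n,l,s,c=cv2.connectedComponentsWithStats(m); k=1+s[1:,4].argmax(); ct=max(cv2.findContours((l==k).astype(np.uint8),0,1)[0],key=cv2.contourArea)
(cc,r)=cv2.minEnclosingCircle(ct); print(s[k],c[k]+[135,235],r,at_z(pt,c[k]+[135,235],21))
E
```

```text
[446.3320759  324.00994968  40.        ] [446.13485261 329.90894759  22.        ] [446.87644179 328.80015764  40.        ] cell side [520.25187669 -10.21661117  52.        ]
[   0    0   60   55 3117] [164.23548284 261.61244787] 39.99072265625 [448.93452117 330.9980003   21.        ]
```

Emit:
drive_tool:
  commands: "-.03 .34 0 0 0 0 100;-.03 .34 0 0 0 0 100;-.03 .34 0 0 0 0 100;-.02 .34 -.1 0 0 0 100;0 0 -.3 0 0 0 100;0 0 -.3 0 0 0 100;0 0 -.22 0 0 0 100;0 0 -.1 0 0 0 100;0 0 0 0 0 0 40;0 0 0 0 0 0 40;0 0 0 0 0 0 40;0 0 0 0 0 0 40;0 0 0 0 0 0 40;0 0 0 0 0 0 40"
  force: 30

```text
time_s: 11.45
eef_pos: [448.0, 326.4, 42.5]
ee_rot: [0.001, 0.551, 0.835, 0.001]
force: [-0.6, -2.5, 6.4]
grip_width: 0.544
grip_force: 30.7
```

Gripped: the width of about 46 mm fits the bezel. I'll open, turn by -90° and squeeze again.

Emit:
drive_tool:
  commands: "0 0 0 0 0 0 80;0 0 0 0 0 0 80;0 0 0 0 0 -.154 80;0 0 0 0 0 -.154 80;0 0 0 0 0 -.154 80;0 0 0 0 0 -.154 80;0 0 0 0 0 -.154 80;0 0 0 0 0 -.154 80;0 0 0 0 0 -.154 80;0 0 0 0 0 -.154 80;0 0 0 0 0 -.154 80;0 0 0 0 0 -.154 80;0 0 0 0 0 -.154 80;0 0 0 0 0 -.154 80;0 0 0 0 0 -.152 80;0 0 0 0 0 0 40;0 0 0 0 0 0 40;0 0 0 0 0 0 40;0 0 0 0 0 0 40;0 0 0 0 0 0 40"

```text
time_s: 13.12
eef_pos: [447.4, 326.8, 41.4]
ee_rot: [-0.0, 0.979, 0.202, 0.001]
force: [-2.6, 2.1, 5.2]
grip_width: 0.548
grip_force: 30.2
```

Emit:
drive_tool:
  commands: "0 0 0 0 0 0 40;0 0 0 0 0 0 40"
  force: 70

```text
time_s: 13.28
eef_pos: [447.5, 326.8, 41.7]
ee_rot: [-0.0, 0.979, 0.203, 0.001]
force: [-1.8, 0.6, 8.3]
grip_width: 0.531
grip_force: 70.2
```

Emit:
drive_tool:
  commands: "0 0 .15 0 0 0 40;0 0 .3 0 0 0 40;0 0 .3 0 0 0 40;.05 -.15 0 0 0 0 40;.07 -.3 0 0 0 0 40;.07 -.35 0 0 0 0 40;.07 -.35 0 0 0 0 40;.07 -.35 0 0 0 0 40;.07 -.35 0 0 0 0 40;.07 -.35 0 0 0 0 40;.07 -.35 0 0 0 0 40;.07 -.35 0 0 0 0 40;.07 -.3 0 0 0 0 40;.03 -.15 0 0 0 0 40;0 -.05 0 0 0 0 40;0 0 0 0 0 0 40"

```text
time_s: 14.62
eef_pos: [517.9, -14.4, 115.4]
ee_rot: [-0.0, 0.98, 0.201, -0.0]
force: [-0.1, -0.3, -2.6]
grip_width: 0.532
grip_force: 72.8
```

```bash
python3 - <<'E'
from h import *
s=sense(); print(s["eef_pos"],s["force"],s["joints"].round(2)); t=s["eef_pos"]
ps=capture("side")
print(circ(ps,t,62,t[2]-25.5,8,1,0,.8),circ(ps,t,62,t[2]-19.5,8,1,0,.8))
a=cv2.resize(ps["pixels"][150:250,195:320],None,fx=6,fy=6,interpolation=cv2.INTER_CUBIC); cv2.imwrite("pics/d.png",np.clip(a*1.3,0,255).astype(np.uint8))
E
```

```text
[517.91759847 -14.42475884 115.36135314] [-0.11842634 -0.27867214 -2.57608259] [-0.25  0.44  1.69 -0.    1.01  0.91]
[ 13.2 518.9  -6.4] [ 15.  517.9 -10.4]
```

View pics/d.png

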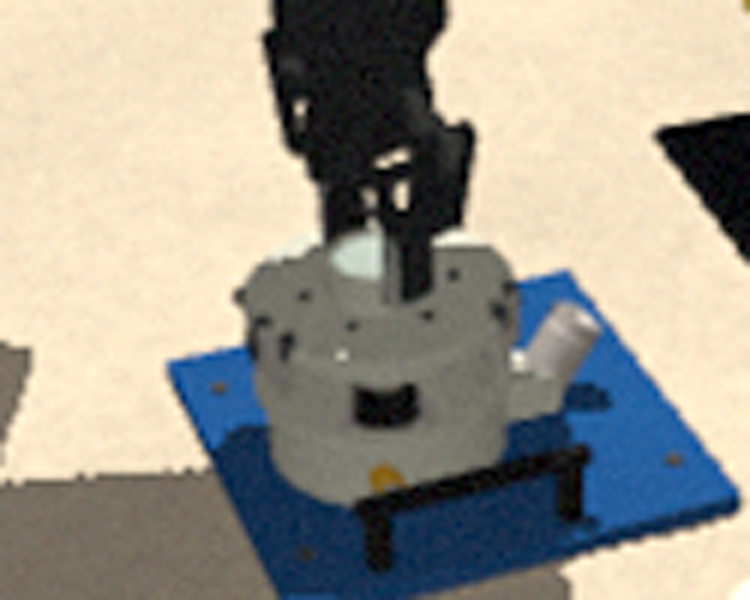

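The cover is held level above the cell, concentric with it. Now lowering.

Emit:
drive_tool:
  commands: ".003 .005 -.1 0 0 0 40;0 0 -.08 0 0 0 40;0 0 -.03 0 0 0 40;0 0 -.02 0 0 0 40;0 0 -.02 0 0 0 40;0 0 0 0 0 0 40"

```text
time_s: 15.17
eef_pos: [518.4, -12.9, 90.4]
ee_rot: [0.0, 0.98, 0.201, -0.0]
force: [-0.8, -0.7, -2.9]
grip_width: 0.533
grip_force: 72.8
```

Emit:
drive_tool:
  commands: "0 -.005 -.02 0 0 0 40;0 0 -.02 0 0 0 40;0 0 -.02 0 0 0 40;0 0 -.02 0 0 0 40;0 0 0 0 0 0 40"
  force: 110

```text
time_s: 15.58
eef_pos: [519.2, -13.8, 83.3]
ee_rot: [0.001, 0.98, 0.201, 0.001]
force: [1.1, -0.5, 3.9]
grip_width: 0.52
grip_force: 112.8
```

Emit:
drive_tool:
  commands: "0 0 -.02 0 0 0 40;0 0 -.02 0 0 0 40;0 0 -.02 0 0 0 40;0 0 -.01 0 0 0 40;0 0 0 0 0 0 40"

```text
time_s: 16.0
eef_pos: [518.5, -13.7, 78.1]
ee_rot: [0.0, 0.98, 0.201, 0.0]
force: [-12.4, -0.7, 30.4]
grip_width: 0.517
grip_force: 116.0
```

Emit:
drive_tool:
  commands: "0 0 -.015 0 0 0 40;0 0 -.015 0 0 0 40;0 0 0 0 0 0 40;0 0 0 0 0 0 40"

```text
time_s: 16.33
eef_pos: [518.6, -13.7, 77.9]
ee_rot: [0.001, 0.98, 0.201, 0.0]
force: [-25.9, 1.8, 62.7]
grip_width: 0.513
grip_force: 119.4
```

The cover hit a hard stop at z=77.9 (home expected at 77.5). Relaxing the press, releasing and lifting; then the dock.

Emit:
drive_tool:
  commands: "0 0 .055 0 0 0 40;0 0 0 0 0 0 60;0 0 0 0 0 0 75;0 0 0 0 0 0 75;0 0 .2 0 0 0 75;0 0 .35 0 0 0 75;-.01 -.2 .1 0 0 .13 75;-.02 -.3 0 0 0 .13 75;-.03 -.35 0 0 0 .13 75;-.03 -.35 0 0 0 .13 75;-.03 -.35 0 0 0 .13 75"
  force: 30

```text
time_s: 17.25
eef_pos: [506.2, -170.1, 143.2]
ee_rot: [0.0, 0.896, 0.444, 0.0]
force: [-0.1, -0.4, -0.1]
grip_width: 0.751
grip_force: 0.0
```

```bash
python3 - <<'E'
from h import *
s=sense(); print(s["eef_pos"],s["force"],s["joints"].round(2))
pt=capture("top"); ps=capture("side")
for n,c,r,z in(("slim",(493,-292),10,88),("stub",(489,-363),15,72)):
    print(n,*[circ(p,c,r,z,8,.5,d=.8) for p in(pt,ps)])
print("cover",[circ(p,(518,-13.8),62,58,8,.5,1,.8) for p in(pt,ps)])
def crop(im,x,y,w,h,s): return cv2.resize(im[y:y+h,x:x+w],None,fx=s,fy=s,interpolation=cv2.INTER_CUBIC)
m=np.zeros((600,800,3),np.uint8)
m[:300,:400]=crop(pt["pixels"],225,190,100,75,4); m[:300,400:]=crop(pt["pixels"],345,220,57,43,7)[:300,:399].copy() if 0 else cv2.resize(pt["pixels"][215:265,345:412],(400,300),interpolation=cv2.INTER_CUBIC)
m[300:,:400]=crop(ps["pixels"],210,180,100,75,4); m[300:,400:]=cv2.resize(ps["pixels"][255:330,220:320],(400,300),interpolation=cv2.INTER_CUBIC)
cv2.imwrite("pics/e.png",np.clip(m*1.4,0,255).astype(np.uint8))
E
```

```text
[ 506.23438453 -170.11355365  143.20252726] [-0.05138167 -0.38316486 -0.05262401] [-0.54  0.44  1.61  0.    1.09  0.11]
slim [  14.4  498.  -296. ] [  15.7  497.  -290. ]
stub [  24.7  489.  -365. ] [  19.3  481.  -371. ]
cover [array([ 42.5, 521. , -11.8]), array([ 29.5, 518. , -13.8])]
```

View pics/e.png

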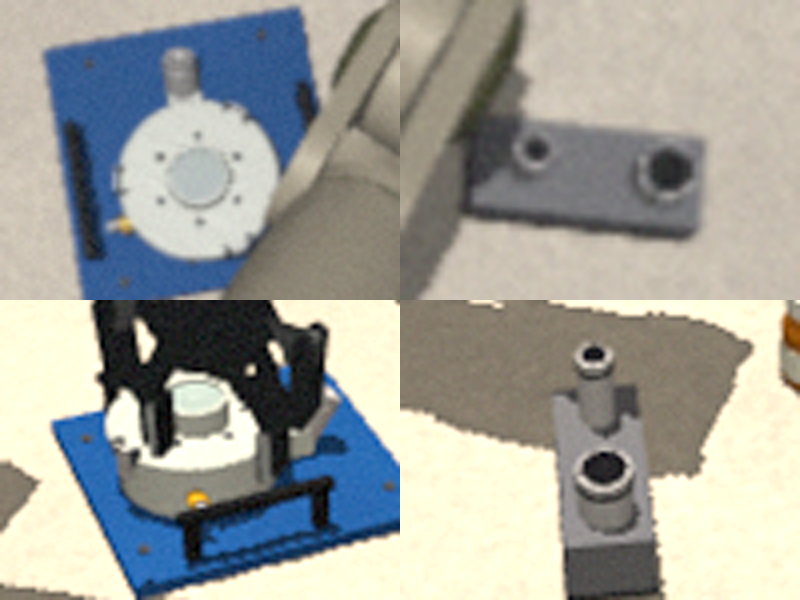

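The cover sits home and level on the cell. The slim logger's top is at (268.5,267.6) in the side view and (367.5,239.4) in the top view.

```bash
python3 - <<'E'
from h import *
pt=capture("top"); ps=capture("side")
print(at_z(ps,(268.4,267.6),88),at_z(pt,(367.4,239.4),88), "stub",at_z(ps,(220+205/4-.4,255+171/4-.4),72),at_z(pt,(345+268*67/400-.4,215+170/6-.4),72))
E
```

```text
[ 493.33352797 -290.23658976   88.        ] [ 493.69659639 -292.18599043   88.        ] stub [ 483.21897867 -363.63414602   72.        ] [ 484.00225927 -360.97877864   72.        ]
```

Emit:
drive_tool:
  commands: "-.02 -.2 0 0 0 .127 75;-.02 -.25 0 0 0 .127 75;-.02 -.25 0 0 0 .127 75;-.02 -.25 0 0 0 .127 75;-.02 -.17 0 0 0 .127 75;-.02 -.1 0 0 0 .127 75;-.01 0 0 0 0 .127 75;0 0 0 0 0 .127 75;0 0 -.25 0 0 0 75;0 0 -.25 0 0 0 75;0 0 -.15 0 0 0 75;0 0 -.08 0 0 0 75;0 0 0 0 0 0 10;0 0 0 0 0 0 10;0 0 0 0 0 0 10;0 0 0 0 0 0 10;0 0 0 0 0 0 10;0 0 0 0 0 0 10;0 0 0 0 0 0 10"

```text
time_s: 19.03
eef_pos: [493.4, -290.9, 71.4]
ee_rot: [0.0, 0.655, 0.755, -0.0]
force: [-3.9, 0.5, 6.9]
grip_width: 0.224
grip_force: 29.2
```

Emit:
drive_tool:
  commands: "0 0 0 0 0 0 55;0 0 0 0 0 0 55;0 0 0 0 0 -.154 55;0 0 0 0 0 -.154 55;0 0 0 0 0 -.154 55;0 0 0 0 0 -.154 55;0 0 0 0 0 -.154 55;0 0 0 0 0 -.154 55;0 0 0 0 0 -.154 55;0 0 0 0 0 -.154 55;0 0 0 0 0 -.154 55;0 0 0 0 0 -.154 55;0 0 0 0 0 -.154 55;0 0 0 0 0 -.154 55;0 0 0 0 0 -.152 55;0 0 0 .019 -.128 0 55;0 0 0 .019 -.128 0 55;0 0 0 .019 -.128 0 55;0 0 0 0 0 0 55"

```text
time_s: 20.62
eef_pos: [492.1, -290.7, 69.8]
ee_rot: [-0.012, 0.986, 0.069, 0.153]
force: [-0.2, -0.6, -0.5]
grip_width: 0.551
grip_force: 0.0
```

Emit:
drive_tool:
  commands: "0 0 0 0 0 0 10;0 0 0 0 0 0 10;0 0 0 0 0 0 10;0 0 0 0 0 0 10;0 0 0 0 0 0 10;0 0 0 0 0 0 10"
  force: 30

```text
time_s: 21.12
eef_pos: [493.9, -291.0, 70.6]
ee_rot: [-0.011, 0.986, 0.07, 0.152]
force: [-0.8, -3.8, 4.3]
grip_width: 0.226
grip_force: 29.6
```

```bash
python3 - <<'E'
from h import *
s=sense(); print(s["eef_pos"],s["force"],s["joints"].round(2),s["grip_width"])
M=R.from_quat(np.array(s["ee_rot"])[[1,2,3,0]]).as_matrix(); print(M.round(3))
# logger axis (upright) in tool frame, and target tool rotation at the port
L=np.radians(8.5); a=np.array([np.sin(.6109)*np.cos(L),np.sin(.6109)*np.sin(L),np.cos(.6109)])
print("axis",a,"rotvec/(pi/4) for 35deg",(np.radians(35)*np.array([-np.sin(L),np.cos(L),0])/(np.pi/4)).round(3))
E
```

```text
[ 493.91761321 -291.02643687   70.62933683] [-0.80274164 -3.80115308  4.25640605] [-0.84  0.53  1.72  0.38  0.75  0.32] 0.2257814571544178
[[ 0.944  0.141  0.297]
 [ 0.135 -0.99   0.043]
 [ 0.3   -0.    -0.954]]
axis [0.56730436 0.0847842  0.81913211] rotvec/(pi/4) for 35deg [-0.115  0.769  0.   ]
```

Emit:
drive_tool:
  commands: "0 0 .1 0 0 0 10;0 0 .3 0 0 0 10;0 0 .35 0 0 0 10;.17 .3 .05 0 0 0 10;.17 .3 0 0 0 0 10;.17 .3 0 -.019 .128 0 10;.17 .3 0 -.019 .128 0 10;.17 .3 0 -.019 .128 0 10;.17 .3 0 -.019 .128 0 10;.17 .3 0 -.019 .128 0 10;.17 .3 0 -.019 .128 0 10;.17 .3 -.1 0 0 0 10;.18 .29 -.15 0 0 0 10;0 0 0 0 0 0 10;0 0 0 0 0 0 10"
  force: 40

```text
time_s: 22.37
eef_pos: [664.0, 10.5, 123.1]
ee_rot: [0.012, 0.986, 0.071, -0.153]
force: [-0.4, -0.3, -0.3]
grip_width: 0.225
grip_force: 40.0
```

```bash
cat > q.py <<'E'
from h import *
s=sense(); t=np.array(s["eef_pos"]); M=R.from_quat(np.array(s["ee_rot"])[[1,2,3,0]]).as_matrix()
M0=R.from_quat([.986,.07,.152,-.011]).as_matrix()
D=M@M0.T; ax=D[:,2]; sh=t+D@np.array([-.5,0,-28.6]); tip=sh-34*ax
L=np.radians(8.5); a=np.array([np.sin(.6109)*np.cos(L),np.sin(.6109)*np.sin(L),np.cos(.6109)]); pm=np.array([615.1,.7,54])
print("tcp",t.round(1),"F",np.round(s["force"],1),"w",round(float(s["grip_width"]),3),"axis",ax.round(3),"rotvec err",(np.cross(ax,a)/(np.pi/4)).round(3))
print("tip-mouth along",round((tip-pm)@a,1),"lateral",((tip-pm)-((tip-pm)@a)*a).round(1),"home tcp",(t+pm-sh).round(1))
E
python3 - <<'E'
from q import *
ps=capture("side"); pt=capture("top")
for p in(ps,pt): print(proj(p,[tip,sh,sh+46*ax,pm,pm-10*a]).round(1).tolist())
def crop(im,x,y,w,h): return cv2.resize(im[y:y+h,x:x+w],(w*8,h*8),interpolation=cv2.INTER_CUBIC)
m=np.vstack([crop(ps["pixels"],250,170,100,45),crop(pt["pixels"],225,180,100,30)])
cv2.imwrite("pics/f.png",np.clip(m*1.3,0,255).astype(np.uint8))
E
```

```text
tcp [664.   10.5 123.1] F [-0.4 -0.3 -0.3] w 0.225 axis [0.571 0.084 0.817] rotvec err [-0.    -0.005  0.001]
tip-mouth along 22.6 lateral [-0.1  2.7 -0.2] home tcp [631.8   3.1  77.1]
[[295.0, 195.6], [301.4, 185.7], [310.2, 172.1], [291.0, 202.5], [289.2, 205.4]]
[[267.7, 199.4], [266.4, 191.1], [264.6, 179.4], [269.3, 204.8], [269.7, 207.1]]
```

View pics/f.png

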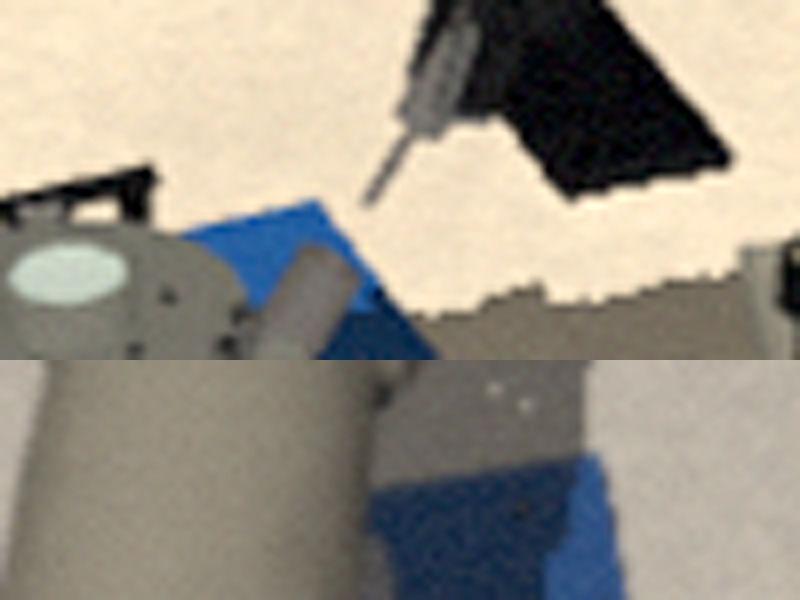

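Predicted and observed tip and mouth agree within half a pixel: tip at (295.4,195.1), mouth at (291,202.3). I'll correct y by -2.7 mm and go in along the axis.

Emit:
drive_tool:
  commands: "0 -.027 0 0 0 0 10;-.057 -.0085 -.082 0 0 0 10;-.057 -.0085 -.082 0 0 0 10;-.0285 -.004 -.041 0 0 0 10;-.0285 -.004 -.041 0 0 0 10;0 0 0 0 0 0 10"

```text
time_s: 22.97
eef_pos: [648.2, 3.0, 102.4]
ee_rot: [0.011, 0.986, 0.069, -0.149]
force: [3.6, 4.0, 0.6]
grip_width: 0.225
grip_force: 40.2
```

```bash
python3 q.py
```

```text
tcp [648.2   3.  102.4] F [3.6 4.  0.6] w 0.225 axis [0.564 0.081 0.822] rotvec err [-0.004  0.006  0.002]
tip-mouth along -4.0 lateral [-0.3 -2.5  0.5] home tcp [631.6   3.   77.2]
```

Emit:
drive_tool:
  commands: ".003 .025 0 0 0 0 10;0 0 0 0 0 0 10"

```text
time_s: 23.13
eef_pos: [647.7, 5.5, 101.2]
ee_rot: [0.012, 0.986, 0.07, -0.151]
force: [1.8, -0.1, 0.2]
grip_width: 0.223
grip_force: 39.9
```

```bash
python3 q.py
```

```text
tcp [647.7   5.5 101.2] F [ 1.8 -0.1  0.2] w 0.223 axis [0.567 0.083 0.819] rotvec err [-0.002  0.001  0.001]
tip-mouth along -5.0 lateral [-0.5  0.1  0.3] home tcp [631.7   3.1  77.2]
```

Emit:
drive_tool:
  commands: "-.017 -.0025 -.025 0 0 0 10;-.017 -.0025 -.025 0 0 0 10;-.017 -.0025 -.025 0 0 0 10;0 0 0 0 0 0 10"

```text
time_s: 23.47
eef_pos: [642.0, 4.9, 92.2]
ee_rot: [0.011, 0.986, 0.07, -0.152]
force: [2.0, 0.6, -3.3]
grip_width: 0.223
grip_force: 39.8
```

```bash
python3 q.py
```

```text
tcp [642.    4.9  92.2] F [ 2.   0.6 -3.3] w 0.223 axis [0.569 0.083 0.818] rotvec err [-0.002 -0.002  0.002]
tip-mouth along -15.7 lateral [-0.2  0.3  0.1] home tcp [631.8   3.1  77.1]
```

Sliding in freely, with 18 mm to go.

Emit:
drive_tool:
  commands: "-.017 -.0025 -.025 0 0 0 10;-.017 -.0025 -.025 0 0 0 10;-.017 -.0025 -.025 0 0 0 10;-.017 -.0025 -.025 0 0 0 10;-.017 -.0025 -.025 0 0 0 10;0 0 0 0 0 0 10"

```text
time_s: 23.97
eef_pos: [633.6, 3.6, 79.9]
ee_rot: [0.012, 0.986, 0.07, -0.152]
force: [0.9, 0.4, -2.7]
grip_width: 0.221
grip_force: 39.8
```

```bash
python3 q.py
```

```text
tcp [633.6   3.6  79.9] F [ 0.9  0.4 -2.7] w 0.221 axis [0.568 0.083 0.819] rotvec err [-0.002 -0.002  0.002]
tip-mouth along -30.6 lateral [-0.2  0.4  0.1] home tcp [631.8   3.1  77.1]
```

Emit:
drive_tool:
  commands: "-.011 -.0015 -.016 0 0 0 10;-.011 -.0015 -.016 0 0 0 10;-.011 -.0015 -.016 0 0 0 10;0 0 0 0 0 0 10;0 0 0 0 0 0 10"

```text
time_s: 24.38
eef_pos: [631.7, 3.3, 77.1]
ee_rot: [0.012, 0.986, 0.07, -0.15]
force: [3.9, 1.3, 5.4]
grip_width: 0.219
grip_force: 40.8
```

```bash
python3 q.py
```

```text
tcp [631.7   3.3  77.1] F [3.9 1.3 5.4] w 0.219 axis [0.565 0.083 0.821] rotvec err [-0.002  0.004  0.001]
tip-mouth along -34.0 lateral [ 0.1  0.3 -0.1] home tcp [631.7   3.1  77.2]
```

It's home with axial contact force. Releasing and backing off along the tool axis.

Emit:
drive_tool:
  commands: "0 0 0 0 0 0 55;0 0 0 0 0 0 55;0 0 0 0 0 0 55;.03 .005 .1 0 0 0 55;.06 .01 .19 0 0 0 55;.1 .015 .31 0 0 0 55;.1 .015 .31 0 0 0 55;-.1 .1 .3 0 0 0 55;-.2 .3 .15 0 0 0 55;-.2 .35 .1 0 0 0 55;-.2 .35 0 0 0 0 55;-.2 .35 0 0 0 0 55;-.1 .35 0 0 0 0 55;0 0 0 0 0 0 55;0 0 0 0 0 0 55"

```text
time_s: 25.63
eef_pos: [559.3, 189.1, 222.6]
ee_rot: [0.012, 0.986, 0.071, -0.151]
force: [0.9, -0.7, 0.3]
grip_width: 0.553
grip_force: 0.0
```

```bash
python3 - <<'E'
from q import *
ps=capture("side"); pt=capture("top")
for p in(ps,pt): print(proj(p,[pm,pm+46*a,[518.2,-13.8,58]]).round(1).tolist())
m=np.vstack([cv2.resize(p["pixels"][y:y+50,x:x+125],(750,300),interpolation=cv2.INTER_CUBIC) for p,x,y in((ps,215,180),(pt,215,190))])
cv2.imwrite("pics/g.png",np.clip(m*1.4,0,255).astype(np.uint8))
E
```

```text
tcp [559.3 189.1 222.6] F [ 0.9 -0.7  0.3] w 0.553 axis [0.567 0.085 0.82 ] rotvec err [-0.     0.001  0.   ]
tip-mouth along 59.9 lateral [-125.6  178.1   68.6] home tcp [631.7   3.1  77.2]
[[291.0, 202.5], [299.6, 189.2], [258.1, 209.0]]
[[269.3, 204.8], [267.6, 193.7], [274.6, 235.1]]
```

View pics/g.png

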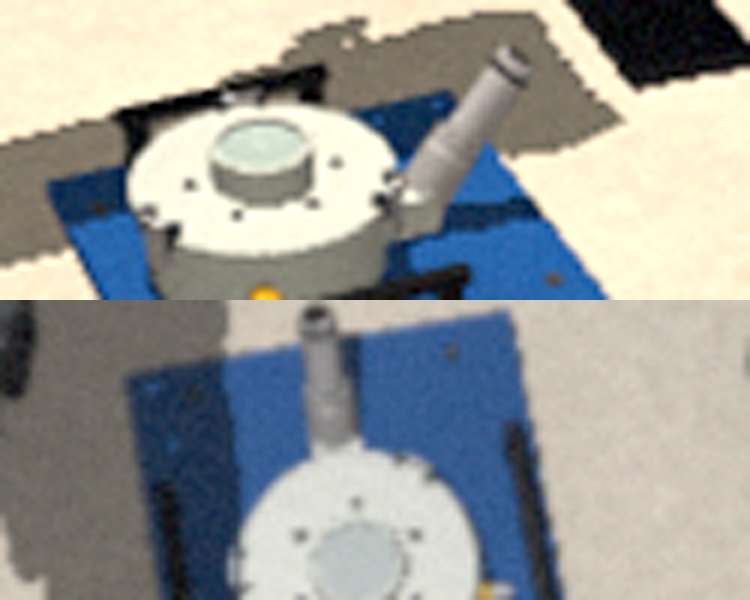

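The logger sits flush in the port, with its head at about (300.5,189.5) against a predicted (299.6,189.2). The cover is level on the rim and the robot is clear. Handing in.

```bash
python3 -c "
from rig import finish_job
print(finish_job())"
```

```text
the job is handed in; nothing more can be done
None
```

I handed the job in at about 26 s of the 67 s limit: the mount is in the pocket, the cover is pressed home to a hard stop, and the slim logger is fully in the slanted port; no verdict came back, and I judged the clips by that stop and the pictures because I had no reading of the clip joints.

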